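Count coat buttons through the gate of a counting tray

ROBOT

A 6-joint arm with a two-finger parallel gripper is mounted at the origin on the work surface. World frame = base frame: x ahead of the robot, y to its left, z up, the work surface at z = 0. Lengths are in mm, angles in rad, forces in N, time in s.
With the tool pointing down it reaches from about 300 to 775 mm from the base axis. Payload 14.6 kg.
Tool frame: the origin (TCP) lies midway between the tips of the shut fingers; the grasp point (between the pads) lies behind it (manip.grip_depth is the z of the grasp point in the tool frame, in mm); z points along the fingers, y is the line along which they close (so a half turn about z gives the same grasp; the last joint's range is limited). The gripper opens to 94 mm and grips with 3 to 60 N. Pads are 16 mm wide; open, the fingers measure 119 mm over their backs; the gripper's body (75 mm by 177 mm) begins 78 mm behind the grasp point.
Start: joints at [1.058, 0.3, 1.521, -0, 1.321, -0.067], TCP at [237.145, 496.237, 205.446] pointing down, gripper open.
Joint ranges: [-3.03, 3.03], [-0.79, 2.21], [0.23, 2.52], [-1.04, 4.18], [0, 3.07], [-2.55, 2.55]. Speed limits (rad/s): [2.22, 2.22, 2.57, 3.14, 3.14, 3.14].

INTERFACE

Orientations are given as [roll, pitch, yaw] about the fixed x, y, z axes, in that order (R = Rz(yaw) Ry(pitch) Rx(roll)).
In Python, from cell import manip gives the robot as it stands.
- The arm moves only by the tool creep_tool, called after "Call:" as a command line: name --argument value ..., lists and objects as JSON in quotes. Schema: {"type":"object","properties":{"rows":{"type":"string"},"aperture":{"type":"number"},"grip_force":{"type":"number"},"only":{"type":"string"},"quiet":{"type":"boolean"},"lines":{"type":"string"}},"required":["rows"],"additionalProperties":false}. rows is a string of 1 to 5 rows, parted by semicolons, with the numbers parted by commas; each row has 6 numbers: dx, dy, dz in units of 20 mm, then a rotation vector rx, ry, rz in rad; each row is the pose to reach, as a shift and turn from the pose commanded when the call began, along the tool's axes at that moment; what a row does not reach only later rows make up. A row lasts 1/10 s, in which the tool goes at most 50 mm and 0.15 rad, less where a joint would pass 70% of its speed; a pose out of reach is approached as far as the arm can. aperture is the finger opening in mm, set as the call begins (left out keeps the last). The fingers move at their own pace and stop on an object; grip_force is the grip in N (left out, the last holds). Time passes only in rows, so rows that do not move let the fingers close. The tool returns the time, the measured TCP pose, the force, the opening and the grip force at its end. only (a regular expression) keeps the lines of the reply that match it, lines (a string "A,B") keeps lines A to B, and quiet returns only ok. Input that does not fit is refused with a message, and nothing moves.
- manip.read_state(): the state, without advancing time (a new reading comes with each control period).
- manip.camera(name): name is "side" or "top" or "wrist"; returns (picture, depth): 384x512x3 uint8, red, green, blue; 384x512 float32, mm along the optical axis (not along the pixel's ray), 0 where there is no reading.
- manip.camera_info(name): a dict with "K" (3x3 intrinsics, pixels), "dist" ([k1, k2, p1, p2, k3] as OpenCV has them; the pictures are not rectified), "rvec" (rotation vector, rad) and "tvec" (3), from world to camera coordinates, as OpenCV has them; the wrist camera has in their place "mount" (4x4, takes a point from camera to tool coordinates, whose origin is the TCP and whose axes are the flange's). Camera axes: x right, y down, z forward; pixel columns grow to the right and rows downward; lengths in mm; the calibration is good to about 2 mm. A picture is of the moment at which its call begins: read the wrist's pose just before it. camera_info takes no time and is no camera call.
- manip.sign_off(): hands the job in; it is judged then, once.
The state is a dict: "clock": time; "joints": joint angles; "qd": joint speeds; "effort": joint torques, N m; "eef_pos": TCP position; "eef_rot": TCP orientation; "wrist_force": force on the tool from outside, world axes, zero at the start; "moment": the same for the moment, N m; "finger_gap": finger opening in mm; "finger_force": force on a finger pad.
Only numpy, scipy, OpenCV 4.12 (cv2) and the standard library are available. Lean on these libraries where they do the work, as an engineer would, in place of code of your own. Each camera call takes 0.05 s, during which the arm holds its last target. There are 200 camera calls.

TASK

Count out the three green coat buttons: with the fingertips, push them along the deck of the blue counting tray and through its narrow gate one at a time, so that each drops into the slot before the next one follows. Push gently and never pinch or lift a button. The orange button belongs to another order: leave it lying where it is, and leave the thread spool, the tape roll and the jar beside the tray alone.

Things in the scene. Friction and masses are not known exactly. Their poses are not given: they have to be found in the camera images.
- tray: counting tray fixed to the table: blue steel housing, 264 mm wide (y), with a flat aluminium deck. Origin: on the table under the deck's middle; x points from the gate to the rear edge, z up. Inside its rims the deck spans x = -85 (gate) to 85 mm, y = -128 to 128 mm. Rims, guides, gate posts and the slot's lip are rigid and stand 8 mm above the deck
- deck (a point): middle of the deck's top face, 55 mm above the table. Buttons slide on it and stop when no longer pushed. Two straight steel guides on it form a funnel: their faces run from the gate's edges (tray x = -85, y = +-22 mm) out to the side rims (x = -45, y = +-126 mm)
- gate (a point): middle of the gate, at deck height, at tray x = -85 mm: a 42 mm wide opening (y = -21 to 21) between two posts. The deck ends 5 mm beyond it (x = -90), where the slot begins: a button falls in once its centre is past that edge
- slot (a point): middle of the slot's open mouth, at deck height, at tray x = -119 mm: 58 mm long (x = -148 to -90), 46 mm wide, with a lip on its other three sides. Below is a pocket 60 mm wide, its floor 50 mm under the deck
- button_a: green flat round coat button, 30 mm across, 8 mm thick, 11 to 23 g, lying flat on the tray's deck; origin: centre of its underside, z up
- button_b: green flat round coat button, 30 mm across, 8 mm thick, 11 to 23 g, lying flat on the tray's deck; origin: centre of its underside, z up
- button_c: green flat round coat button, 30 mm across, 8 mm thick, 11 to 23 g, lying flat on the tray's deck; origin: centre of its underside, z up
- button_odd: orange flat round coat button, 30 mm across, 8 mm thick, 11 to 23 g, lying flat on the tray's deck; origin: centre of its underside, z up
- spool: spool of green thread with white flanges, 52 mm across, 55 mm high, standing on the table beside the tray; origin: centre of its underside
- tape: roll of amber heat tape lying on the table beside the tray, 80 mm across, 20 mm high; origin: centre of its underside
- jar: clear jar with a red cap, 52 mm across, 62 mm high, standing on the table beside the tray; origin: centre of its underside
Not all that is in view belongs to the job. Leave any white look-alike of the button_b alone. Leave any black look-alike of the button_c alone.

How it is judged (in metres and radians):
On the way, in this order (a step that is already met when the one before it is completed fails the run):
1. a first green button is in the slot's pocket (((height (world z) of button_a below 0.042 m and x of button_a in the frame of tray between -0.16 and -0.085 m and y of button_a in the frame of tray between -0.036 and 0.036 m) or (height (world z) of button_b below 0.042 m and x of button_b in the frame of tray between -0.16 and -0.085 m and y of button_b in the frame of tray between -0.036 and 0.036 m) or (height (world z) of button_c below 0.042 m and x of button_c in the frame of tray between -0.16 and -0.085 m and y of button_c in the frame of tray between -0.036 and 0.036 m))), for 0.2 s.
2. a second green button is in, after the first ((((height (world z) of button_a below 0.042 m and x of button_a in the frame of tray between -0.16 and -0.085 m and y of button_a in the frame of tray between -0.036 and 0.036 m) and (height (world z) of button_b below 0.042 m and x of button_b in the frame of tray between -0.16 and -0.085 m and y of button_b in the frame of tray between -0.036 and 0.036 m)) or ((height (world z) of button_a below 0.042 m and x of button_a in the frame of tray between -0.16 and -0.085 m and y of button_a in the frame of tray between -0.036 and 0.036 m) and (height (world z) of button_c below 0.042 m and x of button_c in the frame of tray between -0.16 and -0.085 m and y of button_c in the frame of tray between -0.036 and 0.036 m)) or ((height (world z) of button_b below 0.042 m and x of button_b in the frame of tray between -0.16 and -0.085 m and y of button_b in the frame of tray between -0.036 and 0.036 m) and (height (world z) of button_c below 0.042 m and x of button_c in the frame of tray between -0.16 and -0.085 m and y of button_c in the frame of tray between -0.036 and 0.036 m)))), for 0.2 s.
3. the third green button is in, after the second (height (world z) of each of button_a, button_b, button_c below 0.042 m and x of button_a in the frame of tray between -0.16 and -0.085 m and y of button_a in the frame of tray between -0.036 and 0.036 m and x of button_b in the frame of tray between -0.16 and -0.085 m and y of button_b in the frame of tray between -0.036 and 0.036 m and x of button_c in the frame of tray between -0.16 and -0.085 m and y of button_c in the frame of tray between -0.036 and 0.036 m), for 0.2 s.
At the end, for the whole second after the job is handed in: The three green buttons lie at rest in the pocket under the slot (origins at least 13 mm below the deck, between the pocket's walls); the orange button still lies on the deck within 12 mm of where it was; spool, tape roll and jar stand within 12 mm of where they were (all of step 3 and linear speed of each of button_a, button_b, button_c below 0.03 m/s and height (world z) of button_odd between 0.052 and 0.06 m and distance of each of button_odd, spool, tape, jar from where it was at the start of the episode below 0.012 m and angle between each of spool, tape, jar's own z axis and vertical below 0.3 rad); the robot touches nothing.
It fails at once if a button is lifted off the deck (height (world z) of any of button_a, button_b, button_c, button_odd above 0.068 m).
It fails at once if a button is pinched or pressed hard (over 15 N from the fingers) (contact force between the fingers and button_a above 15 N or contact force between the fingers and button_b above 15 N or contact force between the fingers and button_c above 15 N or contact force between the fingers and button_odd above 15 N).
It fails at once if the orange button is shifted by more than 12 mm (distance of button_odd from where it was at the start of the episode above 0.012 m).
It fails at once if the spool, the tape roll or the jar is shifted by more than 12 mm or tipped (distance of any of spool, tape, jar from where it was at the start of the episode above 0.012 m or angle between any of spool, tape, jar's own z axis and vertical above 0.3 rad).
It also fails if it takes over 67 s, if anything falls off the work surface, if the arm or the gripper's body presses on something with over 40 N, if the wrist force passes 120 N, or if a joint passes its speed limit or range.

## Working session

There is one attempt and no reset: what is moved stays moved. The work goes in short steps, Python scripts to look and compute and a tool call to move; the robot and the scene stay as the last step left them, time stands still between calls to the robot, and variables do not carry over. Pictures are saved under pics/ and viewed, at most 10 in all, crops included, and the job is handed in when it is done.

```bash
ls; mkdir -p pics; python3 - <<'E'
from cell import manip
import cv2,numpy as np
s=manip.read_state();print(s['clock'],s['eef_pos'],s['eef_rot'],s['finger_gap'],manip.grip_depth)
for n in('top','side'):
    p,d=manip.camera(n);i=manip.camera_info(n);print(n,i)
    cv2.imwrite(f'pics/{n}0.png',cv2.cvtColor(p,cv2.COLOR_RGB2BGR));np.savez(f'{n}0.npz',p=p,d=d)
print(manip.camera_info('wrist'))
E
```

```text
pics
0.0 [237.0363946  496.01078502 204.90680305] [-3.14046298e+00 -5.19384962e-05  2.69579724e+00] 93.88656891145531 -18.8
top {'K': array([[366.29082396,   0.        , 258.34083083],
       [  0.        , 366.29082396, 189.78454231],
       [  0.        ,   0.        ,   1.        ]]), 'dist': array([-0.05785767,  0.        ,  0.        ,  0.        ,  0.        ]), 'rvec': array([ 2.15539554, -2.154535  ,  0.17595439]), 'tvec': array([ 10.16539775, 573.53777768, 769.65504049])}
side {'K': array([[349.692403  ,   0.        , 252.59309173],
       [  0.        , 349.692403  , 194.17207185],
       [  0.        ,   0.        ,   1.        ]]), 'dist': array([-0.00629433,  0.        ,  0.        ,  0.        ,  0.        ]), 'rvec': array([ 2.27600644, -0.6813176 ,  0.26619289]), 'tvec': array([-451.85914504,  277.39782986,  469.43080833])}
{'K': array([[336.35079403,   0.        , 252.92671883],
       [  0.        , 336.35079403, 186.27399974],
       [  0.        ,   0.        ,   1.        ]]), 'dist': array([-0.01265688,  0.        ,  0.        ,  0.        ,  0.        ]), 'mount': array([[-1.15875238e-04, -9.74072742e-01, -2.26235009e-01,
         6.49008883e+01],
       [ 9.99999417e-01,  1.29943987e-04, -1.07167351e-03,
        -1.03971026e+00],
       [ 1.07328584e-03, -2.26235001e-01,  9.74072160e-01,
        -1.79470542e+02],
       [ 0.00000000e+00,  0.00000000e+00,  0.00000000e+00,
         1.00000000e+00]])}
```

View pics/top0.png

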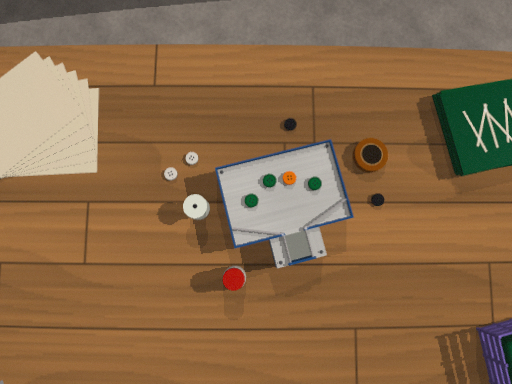

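View pics/side0.png

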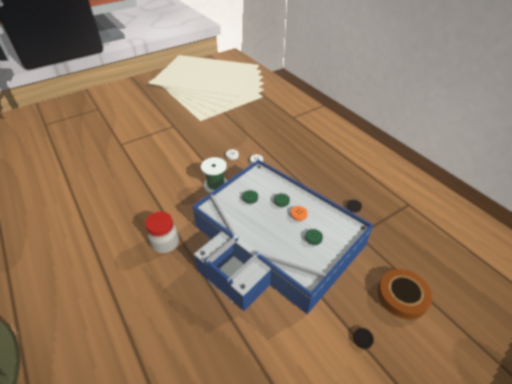

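The top view shows green discs at (251,201), (269,181) and (315,184), with the orange one at (290,178). The slot is at (298,247), the spool at (196,207), the jar at (233,279) and the tape at (371,155). Things that could be taken for a green button:
- orange button (290,178): wrong colour
- white discs (170,174) and (191,158): look-alikes
- black discs (290,124) and (377,200): look-alikes, and off the tray
- green spool (196,207)
- dark green tray (480,125)

I choose the three green discs lying on the deck and will check them in one close crop.

```bash
cat > h.py <<'E'
import numpy as np,cv2
from cell import manip
from scipy.spatial.transform import Rotation as R
def pose(n,st=None):
    i=manip.camera_info(n)
    if n=='wrist':
        st=st or manip.read_state();M=np.array(i['mount'])
        T=np.eye(4);T[:3,:3]=R.from_euler('xyz',st['eef_rot']).as_matrix();T[:3,3]=st['eef_pos']
        W=T@M;return i,W[:3,:3],W[:3,3]
    Rm=cv2.Rodrigues(np.array(i['rvec']))[0];return i,Rm.T,-Rm.T@np.array(i['tvec'])
def cast(n,px,z,st=None):
    i,Rw,o=pose(n,st)
    u=cv2.undistortPoints(np.float64(px).reshape(-1,1,2),i['K'],i['dist']).reshape(-1,2)
    r=np.c_[u,np.ones(len(u))]@Rw.T
    return o+r*((z-o[2])/r[:,2])[:,None]
def points(n,d,st=None):
    i,Rw,o=pose(n,st);h,w=d.shape
    g=np.stack(np.meshgrid(np.arange(w),np.arange(h)),-1).reshape(-1,1,2).astype(float)
    u=cv2.undistortPoints(g,i['K'],i['dist']).reshape(-1,2)
    return ((np.c_[u,np.ones(len(u))]*d.reshape(-1,1))@Rw.T+o).reshape(h,w,3)
def blobs(p,kind):
    H=cv2.cvtColor(p,cv2.COLOR_RGB2HSV)
    m=cv2.inRange(H,(65,90,25),(95,255,190)) if kind=='green' else cv2.inRange(H,(5,180,150),(18,255,255))
    n,l,s,c=cv2.connectedComponentsWithStats(m)
    return [(c[k],s[k][4]) for k in range(1,n) if s[k][4]>40]
E
python3 - <<'E'
from h import *
z=np.load('top0.npz');p,d=z['p'],z['d']
for k in('green','orange'):
    for c,a in blobs(p,k): print(k,c.round(1),a,cast('top',[c],63)[0].round(1))
P=points('top',d)
m=((P[...,2]>46)&(P[...,2]<75)&(d>0)).astype(np.uint8)
m[:, :205]=0; m[:,360:]=0
# metric mask
ys,xs=np.nonzero(m);print(len(ys),np.median(P[...,2][195:215,275:300]))
c=max(cv2.findContours(m,cv2.RETR_EXTERNAL,cv2.CHAIN_APPROX_NONE)[0],key=cv2.contourArea).reshape(-1,2)
w=cast('top',c,63)[:,:2]
o=w.min(0)-50;im=np.zeros((500,500),np.uint8)
cv2.fillPoly(im,[np.int32(np.round(w-o))],1)
im=cv2.morphologyEx(im,cv2.MORPH_OPEN,cv2.getStructuringElement(cv2.MORPH_ELLIPSE,(121,121)))
cc=cv2.findContours(im,0,2)[0][0];r=cv2.minAreaRect(cc);print(np.array(r[0])+o,r[1:],)
print('box',(cv2.boxPoints(r)+o).round(1).tolist())
for nm,px,zz in(('spool',(196,207),55),('jar',(233,279),62),('tape',(371,155),20),('slotmid',(298,247),55)):print(nm,cast('top',[px],zz)[0].round(1))
cv2.imwrite('pics/crop.png',cv2.cvtColor(cv2.resize(p[130:280,205:365],None,fx=4.5,fy=4,interpolation=cv2.INTER_CUBIC),cv2.COLOR_RGB2BGR))
E
```

```text
green [474.8 125.4] 5028 [ 720.4 -485.5   63. ]
green [509.6 124.3] 72 [ 724.7 -571.6   63. ]
green [268.9 180.3] 129 [591.2 -12.2  63. ]
green [314.2 183.1] 128 [ 585.2 -110.4   63. ]
green [250.8 200.2] 133 [547.7  26.9  63. ]
green [507.8 351.4] 260 [ 222.9 -521.1   63. ]
orange [288.9 177.5] 128 [597.3 -55.6  63. ]
11414 55.307265084091625
[549.41730078 -48.57615927] ((212.47158813476562, 263.1754150390625), 14.335436820983887)
box [[413.9, 52.6], [479.1, -202.4], [684.9, -149.8], [619.8, 105.2]]
spool [533.8 145.3  55. ]
jar [382.2  63.9  62. ]
tape [ 659.1 -253.    20. ]
slotmid [448.2 -74.   55. ]
```

View pics/crop.png

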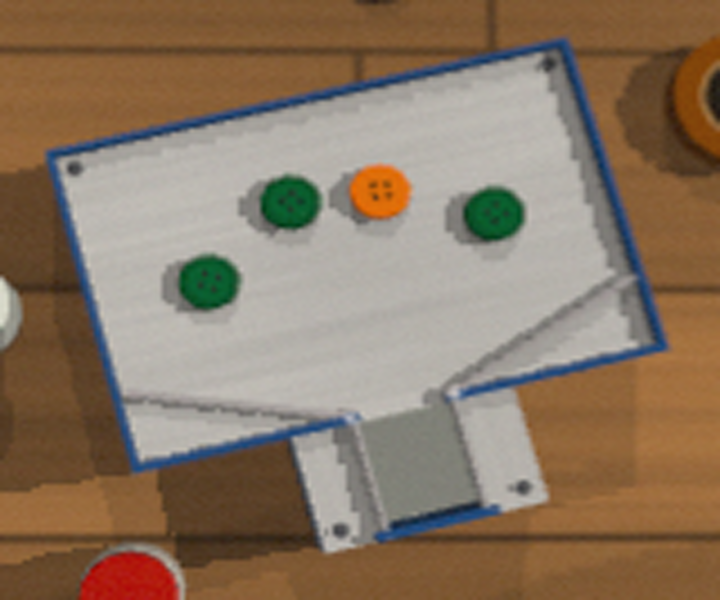

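The crop shows three green four-hole buttons at about (290,200), (493,213) and (208,281), with the orange one at (380,191) and the gate at about (350,418) to (455,393). That confirms the choice. I'll push with the fingers about 14 mm apart, so the two tips cradle the rim. The order is B2 (right), B3 (left), then B1 (next to the orange).

```bash
cat >> h.py <<'E'
O=np.array([566.1,-44.3]);YAW=np.deg2rad(14.34)
A=np.array([[np.cos(YAW),-np.sin(YAW)],[np.sin(YAW),np.cos(YAW)]])
def t2w(p):return O+A@np.array(p,float)
def w2t(p):return A.T@(np.array(p,float)[:2]-O)
def go(x,y,z,ang):
    "tray xy, world z, tray direction (deg) of tool x -> delta in tool axes"
    s=manip.read_state();Rt=R.from_euler('xyz',s['eef_rot'])
    d=np.r_[t2w((x,y)),z]-s['eef_pos'];Rg=R.from_euler('xyz',[np.pi,0,np.deg2rad(ang)+YAW])
    print('tray now',w2t(s['eef_pos']).round(1),s['eef_pos'][2].round(1),'delta',Rt.inv().apply(d).round(1),(Rt.inv()*Rg).as_rotvec().round(3),'t',s['clock'])
E
python3 -c "
from h import *
print(w2t((591.2,-12.2)),w2t((585.2,-110.4)),w2t((547.7,26.9)),w2t((597.3,-55.6)),w2t((448.2,-74)))
px=np.array([(350/4.5+205,418/4+130),(455/4.5+205,393/4+130)]);print([w2t(q).round(1) for q in cast('top',px,63)])
# side-view check
z=np.load('side0.npz')
for k in('green','orange'):
  for c,a in blobs(z['p'],k): print(k,c.round(0),a,w2t(cast('side',[c],61)[0]).round(1))
go(25,-95,120,131)"
```

```text
[32.26834279 24.88320827] [  2.13355495 -68.77112725] [-0.19222    73.53885403] [ 27.42917077 -18.67540069] [-121.58255743    0.42629711]
[array([-87.8,  25.9]), array([-87.5, -25.8])]
green [250. 196.] 105 [ 1.1 70.3]
green [281. 199.] 104 [34.1 21.9]
green [314. 236.] 142 [  3.7 -71.8]
orange [299. 214.] 73 [ 26.6 -23.3]
tray now [-185.  605.] 204.9 delta [-610.  -402.4   85.3] [-0.001  0.     0.159] t 0.1
```

The manual's scale: shifts go in units of 20 mm. Converting my numbers, -200 mm is -10, -130 mm is -6.5.

Call:
creep_tool --rows "-10,-6.5,0,0,0,0;-10,-6.5,0,0,0,0;-10,-6.5,0,0,0,0;-10,-6.5,0,0,0,0;-10,-6.5,0,0,0,0" --aperture 14

```text
clock: 0.6
eef_pos: [362.3, 290.4, 205.3]
eef_rot: [-3.141, 0.0, 2.695]
wrist_force: [0.3, 0.8, 0.4]
finger_gap: 57.3
finger_force: 0.0
```

Call:
creep_tool --rows "-10,-6.5,0,0,0,0.1;-10,-6.5,0,0,0,0.1;-10,-6.5,0,0,0,0.16;-10,-6.5,0,0,0,0.16;-10,-6.5,0,0,0,0.16"

```text
clock: 1.1
eef_pos: [486.8, 86.7, 205.3]
eef_rot: [-3.141, -0.0, 2.535]
wrist_force: [0.9, 0.6, 0.2]
finger_gap: 17.8
finger_force: 0.0
```

Call:
creep_tool --rows "-10,-6.5,0,0,0,0;-10,-6.5,0,0,0,0;-10,-6.5,0,0,0,0;-10,-6.5,0,0,0,0;-10,-6.5,0,0,0,0"

```text
clock: 1.6
eef_pos: [576.6, -134.3, 204.9]
eef_rot: [-3.141, -0.001, 2.535]
wrist_force: [0.4, 1.0, 0.5]
finger_gap: 14.0
finger_force: 0.0
```

```bash
python3 -c "
from h import *
s=manip.read_state();print(s['joints'])
go(25,-95,120,131)"
```

```text
[-2.90619978e-01  3.94915733e-01  1.39493636e+00 -1.05944033e-04
  1.35243094e+00 -1.25440738e+00]
tray now [-12.1 -89.8] 204.9 delta [-28.3  24.7  84.9] [-0.    -0.001 -0.002] t 1.6
```

To row units: 25 mm is 1.25, 147 mm is 7.35.

Call:
creep_tool --rows "-1.4,1.25,2,0,0,0;-1.4,1.25,4,0,0,0;-1.4,1.25,5.75,0,0,0;-1.4,1.25,7,0,0,0;-1.4,1.25,7.35,0,0,0"

```text
clock: 2.1
eef_pos: [612.0, -126.6, 55.2]
eef_rot: [-3.14, -0.005, 2.536]
wrist_force: [-14.2, 1.8, 28.2]
finger_gap: 14.0
finger_force: 14.8
```

```bash
python3 -c "
from h import *
go(2.1,-68.8,58,131)
p,d=manip.camera('wrist');cv2.imwrite('pics/w1.png',cv2.cvtColor(p,cv2.COLOR_RGB2BGR))
st=manip.read_state()
for c,a in blobs(p,'green'): print(c.round(0),a,w2t(cast('wrist',[c],63,st)[0]).round(1))
"
```

```text
tray now [ 24.  -91.1] 55.2 delta [31.2 -2.  -2.7] [-0.002 -0.005 -0.001] t 2.1
[421.  77.] 2751 [33.6 22.4]
[250. 177.] 1902 [  2.9 -70.9]
```

View pics/w1.png

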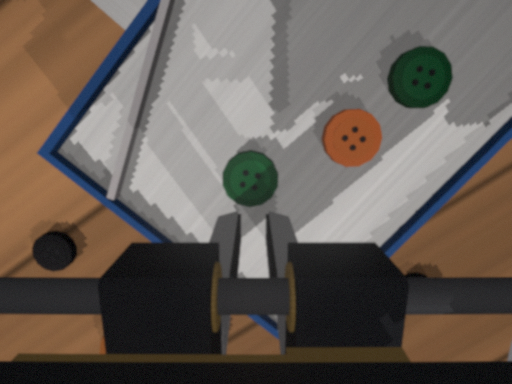

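The wrist view shows the button at (250,177), centred just ahead of the two tips at about (253,215). The tips are brushing the deck, so I'll lift 3 mm, let it settle and then push.

To row units: -2 mm is -0.1.

Call:
creep_tool --rows "0,0,-0.1,0,0,0;0,0,-0.1,0,0,0;0,0,-0.1,0,0,0"

```text
clock: 2.45
eef_pos: [614.1, -127.1, 61.7]
eef_rot: [3.141, 0.002, 2.536]
wrist_force: [-0.3, 0.4, -1.0]
finger_gap: 14.0
finger_force: 0.0
```

```bash
python3 -c "
from h import *
go(2.9,-70.5,59,131);go(-58,0,59,131)"
```

```text
tray now [ 26.  -92.1] 61.7 delta [31.5 -3.3  2.6] [ 0.001  0.002 -0.001] t 2.45
tray now [ 26.  -92.1] 61.7 delta [124.6  -3.1   2.5] [ 0.001  0.002 -0.001] t 2.45
```

To row units: -3 mm is -0.15, 3 mm is 0.15.

Call:
creep_tool --rows "0,-0.15,0.05,0,0,0;0.1,-0.15,0.15,0,0,0;0.4,-0.15,0.15,0,0,0;0.7,-0.15,0.15,0,0,0;1,-0.15,0.15,0,0,0"

```text
clock: 2.95
eef_pos: [594.9, -117.6, 57.5]
eef_rot: [-3.142, -0.0, 2.536]
wrist_force: [-0.1, -0.7, 0.2]
finger_gap: 13.9
finger_force: 0.0
```

Call:
creep_tool --rows "0.4,0,0,0,0,0;0.8,0,0,0,0,0;1.2,0,0,0,0,0;1.6,0,0,0,0,0;2,0,0,0,0,0"

```text
clock: 3.45
eef_pos: [562.0, -94.8, 57.5]
eef_rot: [3.142, 0.0, 2.536]
wrist_force: [0.6, 0.3, 0.2]
finger_gap: 14.3
finger_force: 0.1
```

```bash
cat >> h.py <<'E'
def look(name=None):
    st=manip.read_state();p,d=manip.camera('wrist')
    if name:cv2.imwrite(f'pics/{name}.png',cv2.cvtColor(p,cv2.COLOR_RGB2BGR))
    for k in('green','orange'):
        for c,a in blobs(p,k): print(k,c.round(0),a,w2t(cast('wrist',[c],63,st)[0]).round(1))
E
python3 -c "
from h import *
look();go(-58,0,59,131)"
```

```text
green [437.  79.] 2782 [-0.1 70.7]
green [253. 190.] 1773 [-32.3 -31.9]
green [411. 191.] 2228 [32.1 22.7]
orange [349. 232.] 806 [ 23.4 -15.5]
tray now [-17.1 -47.2] 57.4 delta [62.5  0.1 -1.6] [-0.    -0.001 -0.001] t 3.5
```

To row units: 40 mm is 2, 32 mm is 1.6.

Call:
creep_tool --rows "0.4,0,0,0,0,0;0.8,0,0,0,0,0;1.2,0,0,0,0,0;1.6,0,0,0,0,0;2,0,0,0,0,0"

```text
clock: 4.0
eef_pos: [529.1, -72.1, 57.4]
eef_rot: [-3.142, -0.0, 2.536]
wrist_force: [1.0, 0.4, -0.4]
finger_gap: 14.2
finger_force: 0.1
```

Call:
creep_tool --rows "-0.6,0,0,0,0,0;-1,0,0,0,0,0"

```text
clock: 4.2
eef_pos: [546.3, -83.9, 57.7]
eef_rot: [3.141, 0.0, 2.536]
wrist_force: [0.9, 0.2, -1.1]
finger_gap: 14.0
finger_force: 0.0
```

```bash
python3 -c "
from h import *
look();go(-24,-2,58,180)"
```

```text
green [432. 118.] 2551 [-0.2 70.9]
green [253. 150.] 2112 [-58.7  -1.2]
green [406. 225.] 2106 [31.8 22.9]
tray now [-28.4 -34.3] 57.7 delta [21.6 24.5 -0.3] [-0.     0.001 -0.856] t 4.25
```

To row units: 18 mm is 0.9, 15 mm is 0.75.

Call:
creep_tool --rows "0,0.75,0,0,0,-0.1;0.25,1.5,0,0,0,-0.25;0.6,1.5,0,0,0,-0.4;0.9,1.5,0,0,0,-0.55;0.9,1.5,0,0,0,-0.7"

```text
clock: 4.75
eef_pos: [547.8, -48.5, 57.2]
eef_rot: [3.141, -0.001, -3.041]
wrist_force: [-0.3, -0.2, -0.8]
finger_gap: 14.0
finger_force: 0.0
```

Call:
creep_tool --rows "0,0,0,0,0,-0.1;0,0,0,0,0,-0.16;0,0,0,0,0,-0.16"

```text
clock: 5.05
eef_pos: [548.3, -48.9, 57.3]
eef_rot: [3.142, -0.0, -2.887]
wrist_force: [-0.3, 1.3, 0.3]
finger_gap: 13.9
finger_force: 0.0
```

```bash
python3 -c "
from h import *
look();go(-90,-1,58,180)"
```

```text
green [253. 158.] 2101 [-58.9  -1.4]
green [503. 238.] 121 [-14.8 137.4]
green [392. 252.] 581 [-6.4 76.5]
green [501. 264.] 309 [  0.7 138.8]
green [273. 320.] 60 [36.9 11. ]
orange [234. 319.] 73 [ 36.2 -11.8]
tray now [-18.4  -0.1] 57.3 delta [71.6 -0.7 -0.6] [ 0.    -0.     0.002] t 5.1
```

To row units: -1 mm is -0.05, 40 mm is 2.

Call:
creep_tool --rows "0.4,-0.05,0,0,0,0;0.8,-0.05,0,0,0,0;1.2,-0.05,0,0,0,0;1.6,-0.025,0,0,0,0;2,0,0,0,0,0"

```text
clock: 5.6
eef_pos: [508.9, -59.2, 57.5]
eef_rot: [-3.142, 0.0, -2.888]
wrist_force: [0.7, 0.3, -0.1]
finger_gap: 13.9
finger_force: 0.0
```

Call:
creep_tool --rows "0.25,0,0,0,0,0;0.5,0,0,0,0,0;0.7,0,0,0,0,0;0.85,0,0,0,0,0"

```text
clock: 6.0
eef_pos: [493.0, -63.4, 57.5]
eef_rot: [-3.142, 0.0, -2.887]
wrist_force: [0.2, -0.2, -0.1]
finger_gap: 14.2
finger_force: 0.0
```

```bash
python3 -c "
from h import *
look('w2');go(-90,-1,58,180)"
```

```text
green [497. 331.] 1037 [-12.8 144.1]
tray now [-75.8  -0.4] 57.4 delta [14.2 -0.6 -0.6] [ 0.    -0.     0.004] t 6.05
```

View pics/w2.png

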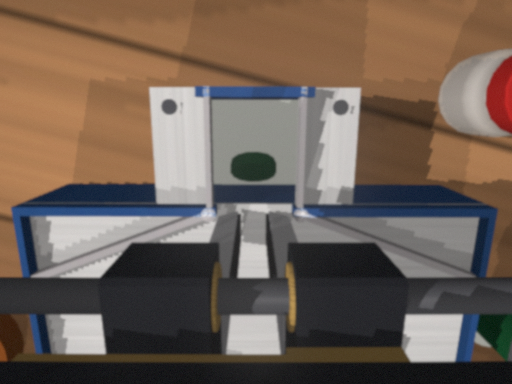

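```bash
python3 -c "
from h import *
st=manip.read_state();p,d=manip.camera('wrist');print(points('wrist',d,st)[166,253])"
```

```text
[466.07663976 -71.49683009  12.83915752]
```

Call:
creep_tool --rows "-0.5,0,-0.25,0,0,0.1;-1.5,0.5,-2,0,0,0.25;-3,2.25,-2,0,0,0.4;-4.5,4,-2,0,0,0.55;-4.9,4.9,-2,0,0,0.7"

```text
clock: 6.6
eef_pos: [564.7, 58.9, 97.5]
eef_rot: [3.141, 0.001, 2.706]
wrist_force: [0.3, -0.1, 0.3]
finger_gap: 14.1
finger_force: 0.0
```

Call:
creep_tool --rows "0,0,0,0,0,0.15;0,0,0,0,0,0.3;0,0,0,0,0,0.45;0,0,0,0,0,0.6;0,0,0,0,0,0.75"

```text
clock: 7.1
eef_pos: [563.5, 56.3, 97.3]
eef_rot: [-3.141, -0.0, 1.955]
wrist_force: [0.5, -1.0, -0.2]
finger_gap: 14.4
finger_force: 0.0
```

Call:
creep_tool --rows "0,0,0,0,0,0.15;0,0,0,0,0,0.3;0,0,0,0,0,0.45;0,0,0,0,0,0.6;0,0,0,0,0,0.75"

```text
clock: 7.6
eef_pos: [563.5, 56.3, 97.3]
eef_rot: [-3.141, 0.0, 1.205]
wrist_force: [-0.1, 1.0, -0.3]
finger_gap: 14.4
finger_force: 0.0
```

```bash
python3 -c "
from h import *
look();go(22,98,58,50.7)"
```

```text
green [252. 254.] 926 [ 2.8 71. ]
tray now [22.4 98.1] 97.3 delta [-0.3 -0.3 39.3] [-0.    0.    0.06] t 7.65
```

To row units: 35 mm is 1.75, 39 mm is 1.95.

Call:
creep_tool --rows "0,0,0.75,0,0,0.06;0,0,1.4,0,0,0.06;0,0,1.75,0,0,0.06;0,0,1.9,0,0,0.06;0,0,1.95,0,0,0.06"

```text
clock: 8.15
eef_pos: [563.4, 56.2, 58.2]
eef_rot: [-3.141, 0.0, 1.152]
wrist_force: [0.7, 0.7, -0.1]
finger_gap: 13.8
finger_force: 0.0
```

Call:
creep_tool --rows "-0.2,0,0,0,0,0;-0.55,0,0,0,0,0;-0.9,0,0,0,0,0;-1.3,0,0,0,0,0;-1.7,0,0,0,0,0"

```text
clock: 8.65
eef_pos: [549.3, 24.3, 58.6]
eef_rot: [3.141, -0.0, 1.151]
wrist_force: [1.0, 0.2, 1.0]
finger_gap: 14.4
finger_force: 0.1
```

```bash
python3 -c "
from h import *
look();go(-58,0,58,50.7)"
```

```text
green [179.  54.] 176 [ 28.2 163.7]
green [352. 238.] 325 [40.4 31.6]
green [253. 260.] 1021 [-11.1  55.2]
tray now [ 0.2 70. ] 58.5 delta [-91.   -2.1   0.6] [-0.     0.     0.015] t 8.7
```

To row units: -40 mm is -2, -32 mm is -1.6.

Call:
creep_tool --rows "-0.4,0,0,0,0,0;-0.8,-0.025,0,0,0,0;-1.2,-0.05,0,0,0,0;-1.6,-0.05,0,0,0,0;-2,-0.05,0,0,0,0"

```text
clock: 9.2
eef_pos: [532.1, -11.6, 58.5]
eef_rot: [-3.142, 0.0, 1.151]
wrist_force: [-0.2, -0.3, 0.8]
finger_gap: 13.7
finger_force: 0.1
```

Call:
creep_tool --rows "-0.4,0,0,0,0,0;-0.8,0,0,0,0,0;-1.2,-0.025,0,0,0,0;-1.45,-0.05,0,0,0,0"

```text
clock: 9.6
eef_pos: [519.3, -37.7, 58.5]
eef_rot: [-3.142, 0.0, 1.151]
wrist_force: [1.2, 0.1, 0.9]
finger_gap: 14.1
finger_force: 0.1
```

Call:
creep_tool --rows "0.6,0,0,0,0,0;1.2,0,0,0,0,0"

```text
clock: 9.8
eef_pos: [529.8, -14.4, 58.6]
eef_rot: [3.141, -0.0, 1.15]
wrist_force: [0.7, -0.7, 0.0]
finger_gap: 14.0
finger_force: 0.0
```

```bash
python3 -c "
from h import *
look();p,d=manip.camera('top')
for c,a in blobs(p,'green'):
  if 200<c[0]<360:print('top',c.round(0),a,w2t(cast('top',[c],63)[0]).round(1))
go(-18,-1,58,0)"
```

```text
green [360. 180.] 2018 [33.8 23.4]
green [252. 320.] 397 [-63.6  -7.2]
orange [399. 242.] 1441 [ 31.1 -19.7]
tray now [-27.3  38.8] 58.4 delta [-25.5  32.    0.5] [ 0.    -0.     0.902] t 9.9
```

To row units: 30 mm is 1.5, -5 mm is -0.25.

Call:
creep_tool --rows "0,0.75,0,0,0,0.1;-0.25,1.5,0,0,0,0.25;-0.75,1.5,0,0,0,0.4;-1.25,1.5,0,0,0,0.55;-1.25,1.5,0,0,0,0.7"

```text
clock: 10.4
eef_pos: [546.4, -50.6, 58.2]
eef_rot: [-3.141, 0.0, 0.445]
wrist_force: [0.1, -0.1, -0.8]
finger_gap: 14.0
finger_force: 0.0
```

Call:
creep_tool --rows "0,0,0,0,0,0.15;0,0,0,0,0,0.2;0,0,0,0,0,0.2"

```text
clock: 10.7
eef_pos: [546.7, -49.8, 58.4]
eef_rot: [-3.142, 0.0, 0.251]
wrist_force: [0.4, -0.3, 0.2]
finger_gap: 13.9
finger_force: 0.0
```

```bash
python3 -c "
from h import *
look('w3');go(-74,0,58,0)"
```

```text
green [206. 129.] 2266 [34.1 22.7]
green [252. 272.] 327 [-46.2  -1.3]
green [252. 334.] 110 [-86.8  -1.4]
orange [289. 139.] 1900 [ 29.  -20.3]
tray now [-20.2  -0.6] 58.4 delta [-53.8  -0.7   0.4] [-0.     0.     0.003] t 10.75
```

View pics/w3.png

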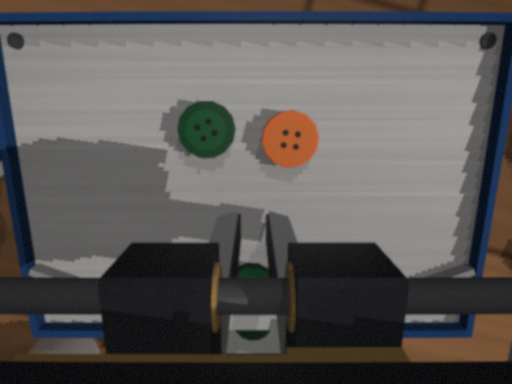

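The button shows between the fingers at (252,264–340), centred on them. B1 is at (206,129) and the orange one at (289,139), both undisturbed. Now the final push for this button.

Call:
creep_tool --rows "-0.4,0,0,0,0,0;-0.8,0,0,0,0,0;-1.2,0,0,0,0,0;-1.6,0,0,0,0,0;-2,0,0,0,0,0"

```text
clock: 11.25
eef_pos: [507.1, -60.4, 58.5]
eef_rot: [3.142, -0.0, 0.251]
wrist_force: [0.2, 0.2, -0.3]
finger_gap: 14.1
finger_force: 0.0
```

Call:
creep_tool --rows "-0.25,0,0,0,0,0;-0.5,0,0,0,0,0;-0.7,0,0,0,0,0;-0.85,0,0,0,0,0"

```text
clock: 11.65
eef_pos: [491.1, -64.4, 58.5]
eef_rot: [3.142, -0.0, 0.251]
wrist_force: [0.7, 0.1, 0.3]
finger_gap: 13.8
finger_force: 0.0
```

Call:
creep_tool --rows "1,0,0,0,0,0;2.5,0,-1,0,0,0;4.5,0,-2.5,0,0,0;5.5,0,-2.5,0,0,0"

```text
clock: 12.05
eef_pos: [601.6, -36.5, 112.4]
eef_rot: [3.139, -0.006, 0.252]
wrist_force: [-0.1, 0.4, 0.4]
finger_gap: 13.8
finger_force: 0.0
```

```bash
python3 -c "
from h import *
p,d=manip.camera('top');cv2.imwrite('pics/t2.png',cv2.cvtColor(cv2.resize(p[130:290,200:380],None,fx=3,fy=3),cv2.COLOR_RGB2BGR));P=points('top',d)
for c,a in blobs(p,'green'):
  if 200<c[0]<360:print('top',c.round(0),a,w2t(cast('top',[c],63)[0]).round(1),P[int(c[1]),int(c[0])])
go(69,33,58,0)"
```

```text
tray now [36.9 -0.8] 110.3 delta [ 31.9 -33.9  52.3] [ 0.001 -0.004  0.002] t 12.1
```

View pics/t2.png

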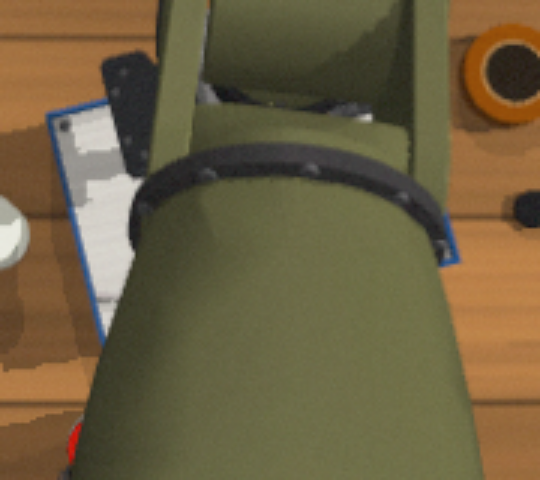

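The top view is blocked by the arm. I'll turn the tool round so the wrist camera looks ahead over the slot, and check there.

To row units: -31 mm is -1.55, 26 mm is 1.3.

Call:
creep_tool --rows "0.25,-0.3,0,0,0,-0.15;0.5,-0.6,0,0,0,-0.3;0.8,-1,0,0,0,-0.45;1.1,-1.4,0,0,0,-0.6;1.3,-1.55,0,0,0,-0.75" --aperture 10

```text
clock: 12.6
eef_pos: [615.3, 0.1, 108.0]
eef_rot: [-3.141, 0.0, 1.008]
wrist_force: [0.1, 0.1, 0.1]
finger_gap: 9.9
finger_force: 0.0
```

Call:
creep_tool --rows "0,0,0,0,0,-0.15;0,0,0,0,0,-0.3;0,0,0,0,0,-0.45;0,0,0,0,0,-0.6;0,0,0,0,0,-0.75"

```text
clock: 13.1
eef_pos: [615.1, -0.6, 108.1]
eef_rot: [-3.141, -0.0, 1.757]
wrist_force: [0.2, 0.8, -0.7]
finger_gap: 10.3
finger_force: 0.0
```

Call:
creep_tool --rows "0,0,0,0,0,-0.15;0,0,0,0,0,-0.3;0,0,0,0,0,-0.45;0,0,0,0,0,-0.6;0,0,0,0,0,-0.75"

```text
clock: 13.6
eef_pos: [615.1, -0.6, 108.1]
eef_rot: [-3.141, -0.001, 2.507]
wrist_force: [0.4, -0.5, 0.6]
finger_gap: 9.8
finger_force: 0.0
```

Call:
creep_tool --rows "0,0,0,0,0,-0.15;0,0,0,0,0,-0.3;0,0,0,0,0,-0.45;0,0,0,0,0,-0.6;0,0,0,0,0,-0.75"

```text
clock: 14.1
eef_pos: [615.1, -0.6, 108.1]
eef_rot: [3.141, -0.001, -3.026]
wrist_force: [0.2, -0.5, 0.1]
finger_gap: 9.9
finger_force: 0.0
```

Call:
creep_tool --rows "0,0,0,0,0,-0.15;0,0,0,0,0,-0.3;0,0,0,0,0,-0.38;0,0,0,0,0,-0.38;0,0,0,0,0,-0.38"

```text
clock: 14.6
eef_pos: [615.3, -0.6, 108.2]
eef_rot: [3.141, -0.0, -2.655]
wrist_force: [-0.3, 0.6, 0.1]
finger_gap: 9.9
finger_force: 0.0
```

```bash
python3 -c "
from h import *
look('w4');go(63.6,30.6,58,194.1)"
```

```text
green [253. 168.] 1145 [33.  22.9]
green [444. 188.] 603 [ 15.4 154.2]
orange [191. 146.] 1201 [ 28.2 -20.6]
tray now [58.5 30.2] 108.3 delta [-5.1 -0.8 50.3] [ 0.    -0.    -0.009] t 14.65
```

View pics/w4.png

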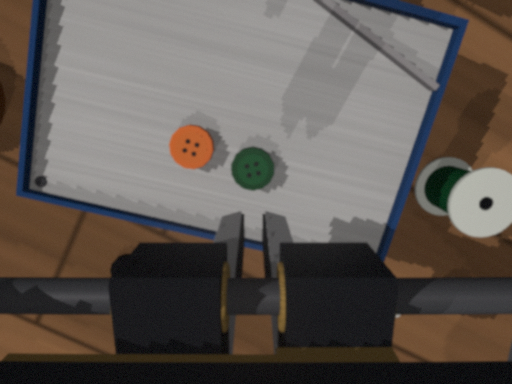

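B1 is at (253,168), straight ahead of the tips. The orange one is at (191,146), clear of the path. Descending behind B1 and pushing.

Call:
creep_tool --rows "-0.25,0,1,0,0,0;-0.25,0,1.8,0,0,0;-0.25,0,2.25,0,0,0;-0.25,0,2.4,0,0,0;-0.25,0,2.475,0,0,0"

```text
clock: 15.15
eef_pos: [619.8, 1.7, 58.9]
eef_rot: [3.142, -0.0, -2.653]
wrist_force: [-0.2, -0.9, -0.7]
finger_gap: 9.9
finger_force: 0.0
```

Call:
creep_tool --rows "0.2,0,0,0,0,0;0.5,0,0,0,0,0;0.85,0,0,0,0,0;1.2,0,0,0,0,0;1.55,0,0,0,0,0"

```text
clock: 15.65
eef_pos: [591.9, -13.1, 59.2]
eef_rot: [-3.141, 0.0, -2.652]
wrist_force: [0.6, -0.2, 1.0]
finger_gap: 10.1
finger_force: 0.1
```

```bash
python3 -c "
from h import *
look();go(-58,0,58,194.1)"
```

```text
green [254. 188.] 1924 [ 9.2 17.4]
green [495. 232.] 539 [  1.9 154. ]
green [457. 242.] 43 [ 12.4 135.7]
green [472. 258.] 162 [ 19.6 147.7]
orange [177. 205.] 1803 [ 28.2 -20.7]
tray now [32.  23.6] 59.1 delta [93.  -1.6  1.1] [ 0.    -0.    -0.007] t 15.7
```

Call:
creep_tool --rows "0.4,0,0,0,0,0;0.8,-0.025,0,0,0,0;1.2,-0.05,0,0,0,0;1.6,-0.05,0,0,0,0;2,-0.05,0,0,0,0"

```text
clock: 16.2
eef_pos: [557.0, -32.8, 59.0]
eef_rot: [-3.142, 0.0, -2.652]
wrist_force: [-1.0, -0.6, 0.6]
finger_gap: 9.8
finger_force: 0.1
```

Call:
creep_tool --rows "0.4,0,0,0,0,0;0.8,0,0,0,0,0;1.2,0,0,0,0,0;1.4,0,0,0,0,0"

```text
clock: 16.6
eef_pos: [532.3, -46.0, 59.0]
eef_rot: [3.141, -0.0, -2.652]
wrist_force: [-0.6, 0.3, 1.3]
finger_gap: 10.3
finger_force: 0.0
```

Call:
creep_tool --rows "-0.6,0,0,0,0,0;-0.8,0,0,0,0,0.1;-0.8,0.25,0,0,0,0.24;-0.8,0.35,0,0,0,0.24"

```text
clock: 17.0
eef_pos: [544.3, -31.3, 58.9]
eef_rot: [3.142, 0.0, -2.894]
wrist_force: [0.3, -0.9, -0.1]
finger_gap: 9.8
finger_force: 0.0
```

```bash
python3 -c "
from h import *
look('w5');go(-74,0,58,180)"
```

```text
green [221.  60.] 1962 [-107.1    1.2]
green [221. 160.] 2086 [-57.    0.3]
green [487. 251.] 1134 [ -5.2 148.6]
tray now [-18.   18.1] 58.9 delta [ 56.  -18.    0.9] [0.    0.    0.003] t 17.05
```

View pics/w5.png

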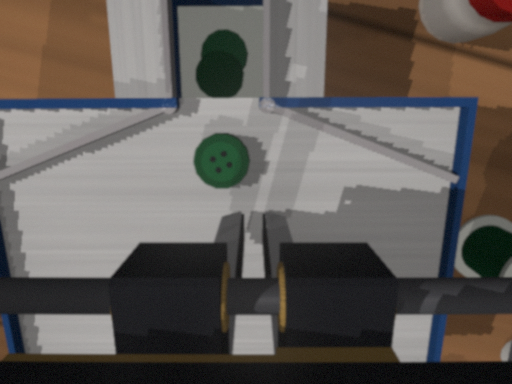

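Both earlier buttons lie in the pocket, at (221,45) and (219,75). The third is centred before the gate at (221,160). I'll move sideways to line up and push it in.

To row units: -18 mm is -0.9, 16 mm is 0.8.

Call:
creep_tool --rows "0,-0.45,0,0,0,0;0,-0.9,0,0,0,0;0.2,-0.9,0,0,0,0;0.5,-0.9,0,0,0,0;0.8,-0.9,0,0,0,0"

```text
clock: 17.55
eef_pos: [532.0, -53.5, 58.9]
eef_rot: [3.141, -0.0, -2.892]
wrist_force: [-0.3, -1.0, -1.0]
finger_gap: 9.9
finger_force: 0.0
```

Call:
creep_tool --rows "0.35,0,0,0,0,0;0.7,0,0,0,0,0;1.05,0,0,0,0,0;1.4,0,0,0,0,0;1.65,0,0,0,0,0"

```text
clock: 18.05
eef_pos: [500.1, -61.6, 59.0]
eef_rot: [-3.142, 0.0, -2.892]
wrist_force: [-0.4, 0.6, 0.7]
finger_gap: 10.0
finger_force: 0.1
```

Call:
creep_tool --rows "0.2,0,0,0,0,0;0.35,0,0,0,0,0;0.45,0,0,0,0,0"

```text
clock: 18.35
eef_pos: [491.8, -63.7, 59.0]
eef_rot: [-3.142, 0.0, -2.892]
wrist_force: [0.2, -0.1, -0.3]
finger_gap: 9.7
finger_force: 0.0
```

Call:
creep_tool --rows "-1,0,0,0,0,0;-2,0,-1.5,0,0,0;-2.5,0,-3,0,0,0;-2.5,0,-3,0,0,0;-2.5,0,-3,0,0,0"

```text
clock: 18.85
eef_pos: [540.4, -51.3, 118.8]
eef_rot: [-3.141, 0.0, -2.892]
wrist_force: [0.4, -0.4, -0.9]
finger_gap: 9.9
finger_force: 0.0
```

```bash
python3 -c "
from h import *
look('w6');go(-74,0,58,180)
st=manip.read_state();p,d=manip.camera('wrist');P=points('wrist',d,st)
for c,a in blobs(p,'green'):
  q=P[int(c[1]),int(c[0])];print(c.round(),a,w2t(q).round(1),q[2].round(1))"
```

```text
green [254.  72.] 458 [-116.    -0.7]
green [461. 233.] 545 [ -2.  153.4]
tray now [-27.2  -0.3] 118.1 delta [46.8  0.2 60.1] [ 0.    -0.001 -0.001] t 18.9
[253.  74.] 524 [-119.2   -1.3] 28.9
[461. 233.] 567 [ 10.4 175.9] 28.6
```

View pics/w6.png

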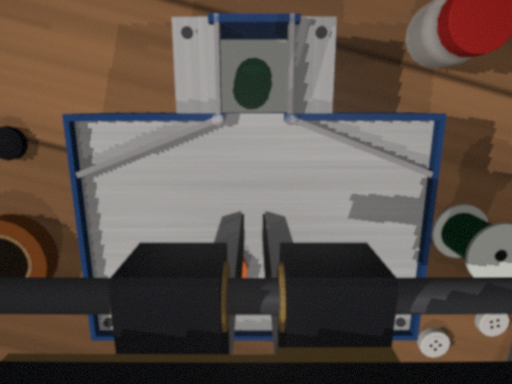

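All three green buttons are in the pocket, stacked at (253,82) with the top surface at about 29 mm. The deck is clear except for the orange one, and the robot touches nothing. Handing in.

Call:
creep_tool --rows "0,0,0,0,0,0;0,0,0,0,0,0;0,0,0,0,0,0;0,0,0,0,0,0;0,0,0,0,0,0"

```text
clock: 19.45
eef_pos: [540.4, -51.4, 118.9]
eef_rot: [3.142, -0.0, -2.892]
wrist_force: [-0.2, 0.7, -0.2]
finger_gap: 9.6
finger_force: 0.0
```

```bash
python3 -c "
from cell import manip
print(manip.sign_off())"
```

```text
the job is handed in; nothing more can be done
None
```

All three green buttons went through the gate one at a time into the slot's pocket, the orange button, spool, tape and jar were left alone, and the job was handed in at about 19.5 s (the hand-in returned no verdict).

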